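# Load the label printer with a spindle roll

## Robot

A 6-joint arm with a two-finger parallel gripper is mounted at the origin on the work surface. World frame = base frame: x ahead of the robot, y to its left, z up, the work surface at z = 0. Lengths are in m, angles in rad, forces in N, time in s.
With the tool pointing down it reaches from about 0.375 to 0.975 m from the base axis. Payload 3.8 kg.
Tool frame: the origin (TCP) lies at the very end of the fingers, on their centre line; the grasp point (between the pads) lies 19 mm behind it; z points along the fingers, y is the direction in which the jaws open and shut (so a half turn about z gives the same grasp; the last joint's range is limited). The gripper opens to 85 mm and grips with 20 to 120 N. Pads are 22 mm wide; open, the fingers measure 114 mm over their backs; the gripper's body (76 mm by 85 mm) begins 54 mm behind the grasp point. The pads swing forward as they close: fully open they stand 13 mm farther back than shut.
Start: joints at [1.282, 0.264, 1.604, -0, 1.274, -0.037], TCP at [0.168, 0.654, 0.231] pointing down, gripper open.
Joint ranges: [-2.63, 2.63], [-0.94, 2.18], [0.31, 2.57], [-1.31, 4.45], [0, 2.66], [-2.55, 2.55]. Speed limits (rad/s): [2.57, 2.57, 3.14, 3.14, 3.14, 3.14].

## Interface

Orientations are given as a rotation vector (axis times angle).
In Python, from workcell import read_state, read_camera, camera_info, finish_job gives the robot as it stands. The module is installed in compiled form; this text tells all that it offers.
- The arm moves only by the tool play_rows, never from a script. Its argument "motion" is a list of rows, each a list of 5 numbers: the shift along the tool's x, y, z in units of 1000 mm (1.0 is 1000 mm), then the turn about the tool's z in units of 2 pi rad (1.0 is 2 pi rad), then the finger opening in mm, from 0 to 85.4. A call has 1 to 5 rows; each row shifts and turns the commanded pose from where the row before left it, along the tool's axes as they then stand; what a row does not reach is not made up. A row lasts 1/8 s, in which the tool goes at most 62.5 mm and 10.7 degrees, less where a joint would pass 70% of its speed; a pose out of reach is approached as far as the arm can. A call with a number of a shift or a turn outside -1 to 1 is refused whole. A call with a gripper value outside its range is refused whole. The fingers move at their own pace and stop on an object; "squeeze" is the grip in N (left out, the last holds). Time passes only in rows, so rows that do not move let the fingers close. It gives the time, the measured TCP pose, the force and the opening at its end, in the units of the state.
- read_state(): the state, without advancing time (a new reading comes with each control period).
- read_camera(name): name is "side" or "top"; returns the picture (384x512x3 uint8, red, green, blue); there is no depth.
- camera_info(name): a dict with "intrinsics" (3x3 intrinsics, pixels), "pose" (4x4, takes a point from camera to world coordinates). Camera axes: x right, y down, z forward; pixel columns grow to the right and rows downward; lengths in m; the calibration is good to about 2 mm. A picture is of the moment at which its call begins. camera_info takes no time and is no camera call.
- finish_job(): hands the job in, once; it reports no verdict.
The state is a dict: "time": time; "q": joint angles; "joint_vel": joint speeds; "joint_torque": joint torques, N m; "tool_pos": TCP position; "tcp_rot": TCP orientation; "wrist_force": force on the tool from outside, world axes, zero at the start; "torque": the same for the moment, N m; "width": opening from 0.0 (shut) to 1.0 (fully open).
Only numpy, scipy, OpenCV 4.12 (cv2) and the standard library are available. Lean on these libraries where they do the work, as an engineer would, in place of code of your own. Each camera call takes 0.05 s, during which the arm holds its last target. There are 200 camera calls.

## Task

Load the label printer that stands open on the desk: pick up the paper roll on the steel spindle, lower it gently under the raised lid until both spindle ends have settled down into the two V-notches, and only then let go. Then swing the lid fully shut and turn the black dial beside it exactly three clicks clockwise. Leave the plain roll, phone, padlock and pen cup where they are.

Things in the scene. Friction and masses are not known exactly. Their poses are not given: they have to be found in the camera images.
- printer: Beige label printer fixed on the desk, 180 mm deep, 262 wide. Origin on the desk below the middle of the seated spindle; +x to its back (hinge side), +y to the dial side, z up. Roll bay (mm): inner y -85 to 85, x -89 to 73, floor z 16; front wall 6 thick, top z 44 (tear edge to 48, x -96 to -84); side walls 6 thick to z 105. Side housing y 91 to 171, top z 100, x -95 to 85.
- cradle (a point): Middle of the spindle axis when seated: 75 mm above the printer's origin, axes as the printer's; the spindle then lies along y. It rests in two dark uprights in the bay, 10 mm thick (y 52 to 62 and -62 to -52 mm), each with a 90-degree V-notch open upward, mouth about 36 mm wide between points at z 85 mm. Free play along y: 12 mm each way.
- roll: The roll to load: off-white paper roll 48 mm across and 80 mm long on a bright steel spindle 12 mm thick and 140 mm long (30 mm stands out at each end). 0.15 to 0.31 kg, rigid. Origin at its middle; its y axis runs along the spindle (either end may go either way). At the start it lies level on the two ridges of a grey rest, its axis 40 mm above the desk.
- plain_roll: Bystander: paper roll 48 mm in diameter, 58 mm long, without a spindle, lying in the other rest. Origin at its middle; y along its axis.
- rest_a: Grey fixed roll rest, 60 x 74 mm, base 8 mm high with two ridges 6 mm thick along its y, outer faces 19 mm from the middle, tops at z 20. Origin at its middle on the desk. Holds the spindle roll.
- rest_b: The same sort of rest; holds the plain roll. The two rests may have changed places.
- lid (a joint): Printer lid, rad: 0 shut (level), 1.20 fully open (stop). Starts at 1.1 to 1.2, leaning over the bay, so the roll must go in with the gripper leaning about 30 degrees towards the printer's front, fingers reaching towards its back. The stiff hinge holds the lid where it is left; about 2 N at its edge moves it either way.
- lid_hinge (a point): Middle of the lid's hinge axis (parallel to the printer's y): 60 mm behind the printer's origin, 106 mm above the desk; on the lid's underside.
- lid_edge (a point): Middle of the lid's free edge, on its upper (outer) face; z is the lid's outer normal. The lid is a flat clear plastic plate with beige end strips, 6 mm thick, 165 mm from hinge to edge, 176 mm wide; when shut its edge is 105 mm in front of the printer's origin and its top lies 112 mm above the desk.
- dial (a joint): Click dial, rad: starts at 0, its anticlockwise stop; grows clockwise seen from above. It snaps into a stop every 0.349 rad (20 degrees); six clicks in all. Three clicks = 1.047 rad. Passing a click takes about 0.1 N m.
- dial_grip (a point): Grip point on the dial's vertical axis: 131 mm to +y of the printer's origin, 136 mm above the desk. Black dial: disc 56 mm across up to z 115, on it an upright bar 50 mm long, 12 mm thick, z 115 to 149 mm. x runs along the bar, at the start the printer's x, and turns with the dial.
- phone: Bystander: black phone lying on the desk, 150 x 72 x 9 mm. Origin at the middle of its underside.
- padlock: Bystander: steel padlock lying on the desk, body 52 x 46 x 22 mm. Origin under the middle of the body.
- pen_cup: Bystander: black square pen cup, 80 x 80 x 95 mm, pens up to z 155. Origin at the middle of its underside.
Mind the look-alikes: they are no part of the job. Of the things that look like the roll, the middle-sized one is meant.

How it is judged:
By the outcome, as a careful person would: the job done as asked, in the order asked, and still so for the second after the job is handed in, with the robot touching nothing.
It also fails if it takes over 67 s, if anything falls off the work surface, if the arm or the gripper's body presses on something with over 40 N, if the wrist force passes 120 N, or if a joint passes its speed limit or range.

## Working session

There is one attempt and no reset: what is moved stays moved. The work goes in short steps, Python scripts to look and compute and a tool call to move; the robot and the scene stay as the last step left them, time stands still between calls to the robot, and variables do not carry over. Pictures are saved under pics/ and viewed, about 8 in all and at most 12, crops included, and the job is handed in when it is done.

Besides the shell and the picture viewer there is one more tool, called after "Call:" as name(argument=value, ...) on one line, values as JSON. play_rows: Moves the arm, as the interface text tells. Shifts and turns lie within -1 to 1; 1 stands for 1000 mm of shift or 2 pi rad of turn. Its arguments: {"type":"object","properties":{"motion":{"type":"array","items":{"type":"array","items":{"type":"number"}}},"squeeze":{"type":"number"}},"required":["motion"]}

```bash
mkdir -p pics
cat > h.py <<'E'
import numpy as np, cv2
from workcell import *
def snap(n,f):
    im=read_camera(n)[:,:,::-1].copy(); cv2.imwrite(f'pics/{f}.png',im); return im
def ray(n,u,v):
    c=camera_info(n);K=np.array(c['intrinsics']);P=np.array(c['pose'])
    d=P[:3,:3]@np.linalg.solve(K,[u,v,1.]);return P[:3,3],d
def onz(n,u,v,z):
    o,d=ray(n,u,v);return o+d*(z-o[2])/d[2]
def proj(n,p):
    c=camera_info(n);K=np.array(c['intrinsics']);P=np.array(c['pose'])
    q=K@(P[:3,:3].T@(np.array(p)-P[:3,3]));return q[:2]/q[2]
E
python3 - <<'E'
from h import *
a=snap('top','top0');b=snap('side','side0')
for n in('top','side'):
    c=camera_info(n);print(np.round(c['intrinsics'],1).tolist(),np.round(c['pose'],3).tolist())
s=read_state();print(s)
E
```

```text
[[410.7, 0.0, 260.5], [0.0, 410.7, 186.3], [0.0, 0.0, 1.0]] [[-0.01, -0.995, 0.095, 0.429], [-0.999, 0.013, 0.029, -0.031], [-0.03, -0.095, -0.995, 1.088], [0.0, 0.0, 0.0, 1.0]]
[[352.7, 0.0, 255.9], [0.0, 352.7, 187.4], [0.0, 0.0, 1.0]] [[0.929, -0.215, 0.301, 0.263], [-0.37, -0.55, 0.749, -0.649], [0.005, -0.807, -0.591, 0.601], [0.0, 0.0, 0.0, 1.0]]
{'time': 0.1, 'q': array([ 1.28211680e+00,  2.64680249e-01,  1.60527740e+00,  9.09668791e-06,
        1.27372121e+00, -3.68920643e-02]), 'joint_vel': array([ 0.00014737, -0.00132931, -0.0018258 , -0.00131607,  0.0002388 ,
        0.0007295 ]), 'joint_torque': array([ 9.21813225e-04, -5.16699922e+01, -3.68595278e+01, -1.37171769e-04,
        6.18447419e-03, -1.45784969e-05]), 'tool_pos': array([0.16796446, 0.65305916, 0.23006332]), 'tcp_rot': array([-0.39442333, -3.11638348,  0.00323111]), 'wrist_force': array([ 0.09240532, -0.27292339, -0.05902409]), 'torque': array([0.02525133, 0.01502296, 0.00571073]), 'width': 1.0014416191634778}
```

View pics/top0.png

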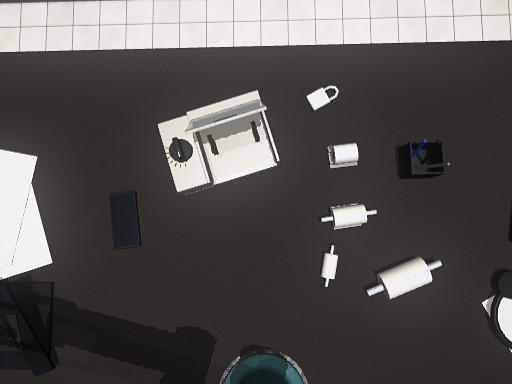

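View pics/side0.png

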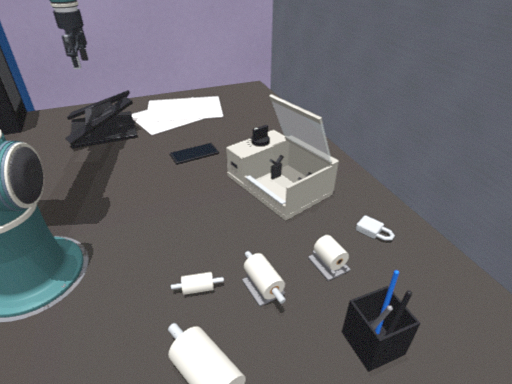

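Top view: the candidates with spindles are small (330,265), middle-sized (349,216, lying on a grey rest) and large (405,278). The plain one is at (345,154). The middle one fits the description: it is the middle size and lies on a rest. Next I'll confirm it in a crop and measure.

Run:
```python
from h import *
a=cv2.imread('pics/top0.png')
c1=cv2.resize(a[195:240,310:390],None,fx=5,fy=5,interpolation=cv2.INTER_CUBIC)
c2=cv2.resize(a[85:200,150:285],None,fx=5,fy=5,interpolation=cv2.INTER_CUBIC)
m=np.zeros((800+5,675,3),np.uint8);m[:575]=c2;m[580:805,:400]=c1
cv2.imwrite('pics/crop1.png',cv2.resize(m,None,fx=.74,fy=.74,interpolation=cv2.INTER_AREA))
hsv=cv2.cvtColor(a,cv2.COLOR_BGR2HSV)
g=a.min(2)
for y in range(200,234,2): print(y,' '.join('%3d'%v for v in g[y,316:384:2]))
mk=(g>100).astype(np.uint8)
n,l,st,ce=cv2.connectedComponentsWithStats(mk)
for i in range(1,n):
    x,y,w,h,A=st[i]
    if A>60 and y>60 and x>140 and y<300: 
        r=cv2.minAreaRect(np.argwhere(l==i)[:,::-1].astype(np.float32)); print(st[i],np.round(r[0],1),np.round(r[1],1),r[2], onz('top',*r[0],0.04).round(3))
```

```text
200  49  51  50  50  51  50  52  52  53  53  52  53  53  52  54  52  53  53  52  52  53  53  53  52  51  52  52  51  50  50  51  52  49  50
202  51  49  49  49  52  51  51  52  52  51  53  52  52  52  53  54  52  51  47  48  60  50  52  52  51  52  53  51  50  51  51  51  48  50
204  50  50  50  51  50  51  51  53  49  50  49  47  45  53  75  58  75 102 173 186  95  59  79  96  46  52  52  52  52  52  50  50  51  50
206  49  52  50  51  52  52  50  53  92  82  87 171 100 100 105  98 105 123 145 159 172 184 192 201 157  50  53  51  52  51  51  51  50  50
208  50  50  50  49  51  52  34  57 105  97 112 141 156 166 180 189 196 201 210 216 220 226 227 231 242  40  50  47  47  46  47  53  52  52
210  50  51  50  52  51  51  36  37 116 195 198 208 213 218 222 226 229 231 233 235 237 238 240 241 245  68  73  96 149 170 117  50  51  50
212  50  50  51  51  53  53  53  34  63 235 231 233 234 236 237 239 240 242 242 241 241 241 241 241 242 236 231 241 243 240 197  49  50  51
214  51  50  50  52  52  48  49  35  40 253 242 242 242 241 241 242 242 241 241 241 242 241 241 241 241 243 185 168 161 
[... 1375 characters left out ...]
  90  122  102 7197] [219.1 142. ] [ 78.5 110.3] 72.89727020263672 [0.647 0.107 0.04 ]
[328 143  31  25 560] [343.2 155.1] [22.3 29.9] 82.87498474121094 [ 0.607 -0.213  0.04 ]
[331 203  46  27 743] [354.2 214.5] [22.6 44.4] 81.25383758544922 [ 0.455 -0.237  0.04 ]
[321 245  17  42 394] [329.3 265.5] [13.8 41.7] 8.972626686096191 [ 0.328 -0.17   0.04 ]
[ 379  257   63   42 1362] [412.3 274.5] [27.3 61.8] 67.16634368896484 [ 0.305 -0.375  0.04 ]
[367 284  17  12 108] [375.1 289.7] [ 6.3 16.7] 66.80140686035156 [ 0.268 -0.282  0.04 ]
[482 296  13  20 111] [486.6 304.2] [10.1 19.6] 14.743562698364258 [ 0.232 -0.553  0.04 ]
[498 297  14  45 496] [504.5 319. ] [44. 13.] 90.0 [ 0.196 -0.593  0.04 ]
```

View pics/crop1.png

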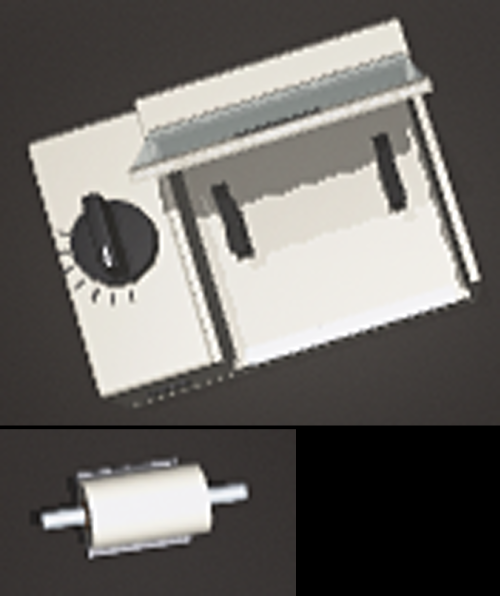

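The crop confirms it: a medium roll with a bright spindle on the grey rest, tips near (321.5,219) and (377,212). Next I'll enlarge the printer in the side view so its pose can be fitted from corners in both views.

Run:
```python
from h import *
a=cv2.imread('pics/side0.png')
cv2.imwrite('pics/crop2.png',cv2.resize(a[90:220,215:355],None,fx=4.5,fy=4.5,interpolation=cv2.INTER_CUBIC))
P1=onz('top',321.3,218.9,.04);P2=onz('top',377.3,211.8,.04)
print(P1,P2,np.linalg.norm(P1-P2),(P1+P2)/2,np.degrees(np.arctan2(-(P1-P2)[0],(P1-P2)[1])))
print(onz('side',247.5,256,.04),onz('side',282,298,.04))
# top: paper roll flank edges; printer corners rough
A=onz('top',158.1,124.7,.1);B=onz('top',177.8,192.3,.1);print(A,B,np.linalg.norm(A-B),np.degrees(np.arctan2((A-B)[1],(A-B)[0])))
```

```text
[ 0.44475804 -0.15323677  0.04      ] [ 0.46111554 -0.29464267  0.04      ] 0.1423488547569783 [ 0.45293679 -0.22393972  0.04      ] 6.598514640449606
[ 0.44155322 -0.16127398  0.04      ] [ 0.46473874 -0.28430907  0.04      ]
[0.6803032  0.24985602 0.1       ] [0.5120381  0.19935473 0.1       ] 0.17568018457251128 16.706042084316287
```

View pics/crop2.png

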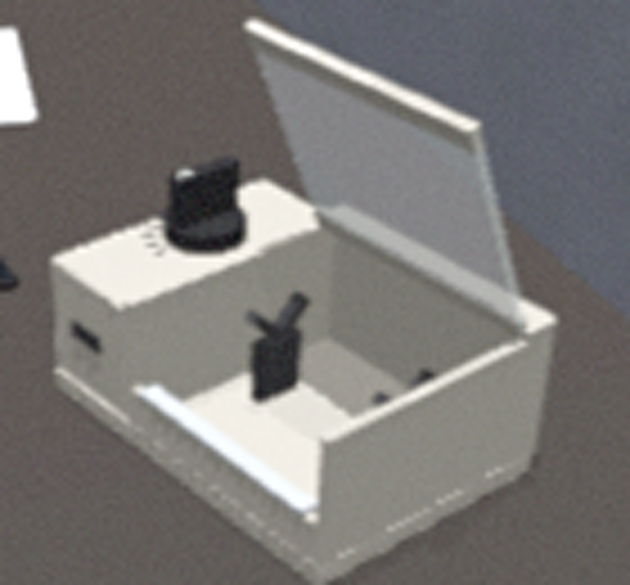

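```bash
cat >> h.py <<'E'
def T(p,q):
    c,s=np.cos(p[2]),np.sin(p[2]);q=np.array(q)/1000
    return np.array([p[0]+c*q[0]-s*q[1],p[1]+s*q[0]+c*q[1],q[2]])
E
python3 - <<'E'
from h import *
from scipy.optimize import least_squares
D=[('top',158.1,124.7,(85,171,100)),('top',177.8,192.3,(-95,171,100)),
('side',226.8,148.2,(-95,171,100)),('side',273.9,130,(85,171,100)),('side',337.9,160.7,(85,-91,106)),('side',287.2,187.8,(-95,-88,105)),('top',279.5,160,(-95,-91,105)),
('side',270.5,160,(-18,62,85)),('side',282.3,156,(18,62,85))]
f=lambda p:np.concatenate([(proj(n,T(p,q))-[u,v]) for n,u,v,q in D])
r=least_squares(f,[.6,.1,.29],loss='soft_l1');print(r.x,np.degrees(r.x[2]))
print(f(r.x).reshape(-1,2).round(1))
print('cradle',T(r.x,(0,0,75)),'dial',T(r.x,(0,131,136)))
for n in('top','side'):print([proj(n,T(r.x,q)).round(1) for q in((0,131,115),(0,131,149),(0,57,85),(0,-57,85),(-95,-91,0),(-95,171,0))])
# lid: far edge corners in side
for u,v in((245,22),(478,125)):
    u,v=u/4.5+215,v/4.5+90
    for a in(1.1,1.15,1.2):
        pass
for a in(1.1,1.15,1.2):
    n=np.array([-np.cos(a),np.sin(a)]);e=np.array([60,106])+165*n
    print(a,e,[ (proj('side',T(r.x,(e[0],y,e[1])))-[215,90])*4.5 for y in(88,-88)])
E
```

```text
[0.65133988 0.06219426 0.29181612] 16.719832321076947
[[-0.2 -1.3]
 [ 0.3  0.4]
 [-1.2 -1.3]
 [-0.4 -0.8]
 [ 0.8  2.3]
 [ 0.2 -0. ]
 [ 1.6  0.1]
 [ 0.4 -1.5]
 [-1.8 -1.6]]
cradle [0.65133988 0.06219426 0.075     ] dial [0.61365223 0.18765597 0.136     ]
[array([181.6, 149.8]), array([178.3, 147.1]), array([212.6, 143.1]), array([256.3, 129.4]), array([280.3, 166.3]), array([186.7, 195.6])]
[array([260.4, 137.7]), array([260.6, 127. ]), array([276.9, 157.2]), array([305.8, 175.1]), array([285.8, 221.5]), array([227.2, 175.9])]
1.1 [-14.84336004 253.04921441] [array([234.71348903,  34.91096694]), array([461.12512111, 142.32038805])]
1.15 [ -7.40042775 256.60605014] [array([244.87318895,  25.85280309]), array([472.23367012, 131.77325823])]
1.2 [2.10970511e-01 2.59786449e+02] [array([255.19976779,  17.3946721 ]), array([483.44026989, 121.87564901])]
```

Call:
play_rows(motion=[[0,0,-0.023,0.0272,85],[0,0,-0.023,0.0272,85],[0,0,-0.023,0.0272,85],[0,0,-0.023,0.0272,85],[0,0,-0.023,0.0272,85]])

```text
time: 0.72
tool_pos: [0.1681, 0.6534, 0.3462]
tcp_rot: [1.658, 2.668, -0.002]
wrist_force: [-0.1, 0.2, -0.7]
width: 0.992
```

Call:
play_rows(motion=[[0,0,-0.023,0.0272,85],[-0.048,0.036,0,0,85],[-0.048,0.036,0,0,85],[-0.048,0.036,0,0,85],[-0.048,0.036,0,0,85]])

```text
time: 1.35
tool_pos: [0.3627, 0.5102, 0.3687]
tcp_rot: [1.872, 2.523, -0.001]
wrist_force: [-0.3, 0.5, 0.2]
width: 0.998
```

Call:
play_rows(motion=[[-0.048,0.036,0,0,85],[-0.048,0.036,0,0,85],[-0.048,0.036,0,0,85],[-0.048,0.036,0,0,85],[-0.048,0.036,0,0,85]])

```text
time: 1.98
tool_pos: [0.6045, 0.3325, 0.3686]
tcp_rot: [-1.872, -2.522, 0.001]
wrist_force: [-0.0, 0.2, -0.6]
width: 0.995
```

Call:
play_rows(motion=[[-0.048,0.036,0,0,85],[-0.048,0.036,0,0,85],[-0.048,0.036,0,0,85],[0,0,0,0,85]])

```text
time: 2.48
tool_pos: [0.7511, 0.2231, 0.3657]
tcp_rot: [-1.879, -2.516, 0.006]
wrist_force: [0.1, 0.5, -0.8]
width: 0.991
```

Call:
play_rows(motion=[[0,0.05,0,0,85],[0,0.05,0,0,85],[0,0.05,0,0,85],[0,0.05,0,0,85],[0,0,0,0,85]])

```text
time: 3.1
tool_pos: [0.9235, 0.2818, 0.3434]
tcp_rot: [-1.867, -2.518, 0.012]
wrist_force: [-1.1, 0.3, -3.1]
width: 0.995
```

```bash
cat >> h.py <<'E'
from scipy.spatial.transform import Rotation as Ro
def st():
    s=read_state();R=Ro.from_rotvec(s['tcp_rot']).as_matrix()
    print('t',round(s['time'],2),'pos',s['tool_pos'].round(4),'q',s['q'].round(3),'w',round(s['width']*85.4,1),'F',s['wrist_force'].round(1))
    print(R.round(3).tolist(),'tilt',np.degrees(np.arccos(-R[2,2])).round(1),'dir',np.degrees(np.arctan2(R[1,2],R[0,2])).round(1));return s,R
E
python3 -c "
from h import *
st()"
```

```text
t 3.1 pos [0.9235 0.2818 0.3434] q [ 2.700e-01  9.730e-01  3.250e-01  1.000e-03  1.854e+00 -2.400e-02] w 85.0 F [-1.1  0.3 -3.1]
[[-0.29, 0.957, -0.01], [0.957, 0.29, -0.002], [0.001, -0.011, -1.0]] tilt 0.6 dir -168.9
```

Call:
play_rows(motion=[[0,0.06,0,0,85],[0,0.06,0,0,85],[0,0.06,0,0,85],[0,0.06,0,0,85],[0,0,0,0,85]])

```text
time: 3.72
tool_pos: [1.0004, 0.3044, 0.3117]
tcp_rot: [1.807, 2.436, 0.21]
wrist_force: [-0.0, 0.7, 0.1]
width: 0.995
```

```bash
python3 -c "
from h import *
st()"
```

```text
t 3.73 pos [1.0004 0.3044 0.3117] q [ 0.27   1.018  0.311  0.005  1.641 -0.024] w 84.9 F [-0.   0.7  0.1]
[[-0.29, 0.943, 0.163], [0.957, 0.286, 0.05], [0.0, 0.171, -0.985]] tilt 9.8 dir 17.0
```

Call:
play_rows(motion=[[0,0.06,0,0,85],[0,0.06,0,0,85],[0,0.06,0,0,85],[0,0.06,0,0,85],[0,0,0,0,85]])

```text
time: 4.35
tool_pos: [1.063, 0.3228, 0.3025]
tcp_rot: [1.737, 2.34, 0.399]
wrist_force: [0.0, 0.2, -1.3]
width: 0.995
```

```bash
python3 -c "
from h import *
st()"
```

```text
t 4.35 pos [1.063  0.3228 0.3025] q [ 0.27   1.043  0.311  0.008  1.451 -0.024] w 84.9 F [ 0.   0.2 -1.3]
[[-0.29, 0.903, 0.317], [0.957, 0.273, 0.096], [0.0, 0.331, -0.944]] tilt 19.3 dir 16.9
```

Call:
play_rows(motion=[[0,0.06,0,0,85],[0,0.06,0,0,85],[0,0.06,0,0,85],[0,0.06,0,0,85],[0,0.02,0,0,85]])

```text
time: 4.97
tool_pos: [1.1154, 0.3382, 0.3357]
tcp_rot: [1.652, 2.226, 0.592]
wrist_force: [0.3, 1.1, -0.0]
width: 0.995
```

```bash
python3 -c "
from h import *
st()"
```

```text
t 4.97 pos [1.1154 0.3382 0.3357] q [ 0.269  1.035  0.311  0.013  1.276 -0.025] w 84.9 F [ 0.3  1.1 -0. ]
[[-0.29, 0.831, 0.475], [0.957, 0.251, 0.144], [0.0, 0.496, -0.868]] tilt 29.8 dir 16.9
```

Call:
play_rows(motion=[[0,-0.052,-0.03,0,85],[0,-0.052,-0.03,0,85],[0,-0.052,-0.03,0,85],[0,-0.052,-0.03,0,85],[0,-0.052,-0.03,0,85]])

```text
time: 5.6
tool_pos: [0.8518, 0.2582, 0.3392]
tcp_rot: [1.652, 2.226, 0.592]
wrist_force: [0.4, 0.7, 0.1]
width: 0.996
```

Call:
play_rows(motion=[[0,-0.052,-0.03,0,85],[0,-0.052,-0.03,0,85],[0,-0.052,-0.03,0,85],[0,-0.052,-0.03,0,85],[0,-0.052,-0.03,0,85]])

```text
time: 6.22
tool_pos: [0.5648, 0.1713, 0.3405]
tcp_rot: [1.652, 2.226, 0.592]
wrist_force: [-0.1, 0.5, 1.5]
width: 0.997
```

```bash
python3 -c "
from h import *
st()"
```

```text
t 6.22 pos [0.5648 0.1713 0.3405] q [ 0.235 -0.277  2.027  0.039  0.874 -0.076] w 85.2 F [-0.1  0.5  1.5]
[[-0.29, 0.831, 0.475], [0.957, 0.251, 0.144], [0.0, 0.496, -0.868]] tilt 29.8 dir 16.9
```

Call:
play_rows(motion=[[0,-0.052,-0.03,0,85],[0,-0.052,-0.03,0,85],[0,-0.052,-0.03,0,85],[0,-0.04,-0.023,0,85],[0,0,0,0,85]])

```text
time: 6.85
tool_pos: [0.3485, 0.1058, 0.3427]
tcp_rot: [1.65, 2.222, 0.596]
wrist_force: [0.6, 0.4, 0.6]
width: 0.996
```

```bash
python3 -c "
from h import *
st()"
```

```text
t 6.85 pos [0.3485 0.1058 0.3427] q [ 0.165 -0.825  2.315  0.07   1.132 -0.141] w 85.1 F [0.6 0.4 0.6]
[[-0.289, 0.828, 0.48], [0.957, 0.251, 0.144], [-0.001, 0.501, -0.866]] tilt 30.1 dir 16.8
```

Call:
play_rows(motion=[[0,-0.04,-0.023,0,85],[0,-0.04,-0.023,0,85],[0,-0.04,-0.023,0,85],[0,0,0,0,85]])

```text
time: 7.35
tool_pos: [0.2833, 0.0861, 0.3564]
tcp_rot: [1.681, 2.265, 0.529]
wrist_force: [0.2, -0.8, 0.2]
width: 0.991
```

```bash
python3 -c "
from h import *
st()"
```

```text
t 7.35 pos [0.2833 0.0861 0.3564] q [ 0.121 -0.943  2.306  0.078  1.327 -0.174] w 84.7 F [ 0.2 -0.8  0.2]
[[-0.289, 0.858, 0.424], [0.957, 0.26, 0.128], [-0.0, 0.443, -0.896]] tilt 26.3 dir 16.8
```

Call:
play_rows(motion=[[0,-0.05,-0.026,0,85],[0,-0.05,-0.026,0,85],[0,-0.05,-0.026,0,85],[0,-0.05,-0.026,0,85],[0,0,0,0,85]])

```text
time: 7.98
tool_pos: [0.2151, 0.0679, 0.4189]
tcp_rot: [1.747, 2.353, 0.368]
wrist_force: [-0.4, -0.6, -0.2]
width: 0.992
```

```bash
python3 -c "
from h import *
st()"
```

```text
t 7.97 pos [0.2151 0.0679 0.4189] q [ 0.112 -0.943  2.156  0.053  1.622 -0.171] w 84.7 F [-0.4 -0.6 -0.2]
[[-0.289, 0.911, 0.295], [0.957, 0.276, 0.087], [-0.002, 0.307, -0.952]] tilt 17.9 dir 16.4
```

Call:
play_rows(motion=[[0,-0.015,-0.057,0,85],[0,-0.015,-0.057,0,85],[0,-0.02,-0.057,0,85],[0,-0.02,-0.057,0,85],[0,0,0,0,85]])

```text
time: 8.6
tool_pos: [0.1253, 0.0381, 0.585]
tcp_rot: [1.78, 2.346, 0.338]
wrist_force: [-0.7, -0.5, -0.5]
width: 0.998
```

```bash
python3 -c "
from h import *
st()"
```

```text
t 8.6 pos [0.1253 0.0381 0.585 ] q [-0.476 -0.939  1.809  0.216  2.045 -0.628] w 85.2 F [-0.7 -0.5 -0.5]
[[-0.269, 0.923, 0.275], [0.963, 0.259, 0.073], [-0.004, 0.285, -0.959]] tilt 16.5 dir 14.8
```

Call:
play_rows(motion=[[0,0.055,0.016,0,85],[0,0.055,0.016,0,85],[0,0.016,0.058,0,85],[0,0.016,0.058,0,85],[0,0.016,0.058,0,85]])

```text
time: 9.22
tool_pos: [0.2815, 0.0808, 0.4254]
tcp_rot: [1.766, 2.375, 0.331]
wrist_force: [0.9, 0.3, 0.3]
width: 0.994
```

Call:
play_rows(motion=[[0,0.016,0.058,0,85],[0,0.016,0.058,0,85],[0,0.016,0.058,0,85],[0,0.016,0.058,0,85],[0,0.0,0.0,0,85]])

```text
time: 9.85
tool_pos: [0.3961, 0.1157, 0.2155]
tcp_rot: [1.774, 2.382, 0.318]
wrist_force: [-1.5, -0.2, 0.8]
width: 0.998
```

```bash
python3 -c "
from h import *
st()"
```

```text
t 9.85 pos [0.3961 0.1157 0.2155] q [ 0.202 -0.447  2.306  0.03   1.02  -0.101] w 85.3 F [-1.5 -0.2  0.8]
[[-0.287, 0.925, 0.249], [0.958, 0.276, 0.077], [0.003, 0.26, -0.965]] tilt 15.1 dir 17.3
```

Call:
play_rows(motion=[[0,-0.015,0.058,0,85],[0,-0.045,-0.012,0,85],[0,-0.045,-0.012,0,85],[0,-0.045,-0.012,0,85],[0,0,0,0,85]])

```text
time: 10.48
tool_pos: [0.2705, 0.0758, 0.1676]
tcp_rot: [1.765, 2.363, 0.343]
wrist_force: [-0.2, 0.5, 0.6]
width: 0.993
```

```bash
python3 -c "
from h import *
st()"
```

```text
t 10.47 pos [0.2705 0.0758 0.1676] q [ 0.129 -0.829  2.569  0.049  1.117 -0.174] w 84.8 F [-0.2  0.5  0.6]
[[-0.283, 0.919, 0.273], [0.959, 0.272, 0.08], [-0.0, 0.284, -0.959]] tilt 16.5 dir 16.4
```

Call:
play_rows(motion=[[0,-0.045,-0.012,0,85],[0,-0.045,-0.012,0,85],[0,-0.045,-0.012,0,85],[0,0,0,0,85]])

```text
time: 10.98
tool_pos: [0.2148, 0.0535, 0.1777]
tcp_rot: [1.811, 2.414, 0.245]
wrist_force: [-0.7, -0.2, -0.4]
width: 0.998
```

```bash
python3 -c "
from h import *
st()"
```

```text
t 10.97 pos [0.2148 0.0535 0.1777] q [ 0.05  -0.942  2.571  0.053  1.321 -0.242] w 85.3 F [-0.7 -0.2 -0.4]
[[-0.28, 0.941, 0.187], [0.96, 0.274, 0.061], [0.006, 0.197, -0.98]] tilt 11.3 dir 17.9
```

```bash
cat >> h.py <<'E'
def go(tgt,turn=0):
    s=read_state();R=Ro.from_rotvec(s['tcp_rot']).as_matrix()@Ro.from_rotvec([0,0,turn*2*np.pi]).as_matrix()
    d=R.T@(np.array(tgt)-s['tool_pos']);print('delta mm',(d*1000).round(1),'rows',np.linalg.norm(d)/.0625);return d
E
python3 - <<'E'
from h import *
s,R=st()
z=R[:,2];c=np.array([.4529,-.2235,.04])
print('pre from here after turn .0263');go(c+.014*z-.11*z,.0263)
E
```

```text
t 10.97 pos [0.2148 0.0535 0.1777] q [ 0.05  -0.942  2.571  0.053  1.321 -0.242] w 85.3 F [-0.7 -0.2 -0.4]
[[-0.28, 0.941, 0.187], [0.96, 0.274, 0.061], [0.006, 0.197, -0.98]] tilt 11.3 dir 17.9
pre from here after turn .0263
delta mm [-309.   174.4   66.8] rows 5.776740164902064
```

Call:
play_rows(motion=[[0,0,0,0.0263,85],[-0.044,0.025,0.0095,0,85],[-0.044,0.025,0.0095,0,85],[-0.044,0.025,0.0095,0,85],[-0.044,0.025,0.0095,0,85]])

```text
time: 11.6
tool_pos: [0.3411, -0.108, 0.1532]
tcp_rot: [2.014, 2.263, 0.261]
wrist_force: [1.3, 1.8, 0.8]
width: 0.992
```

Call:
play_rows(motion=[[-0.044,0.025,0.0095,0,85],[-0.044,0.025,0.0095,0,85],[-0.044,0.025,0.0095,0,85],[0,0,0,0,85]])

```text
time: 12.1
tool_pos: [0.4361, -0.2293, 0.1337]
tcp_rot: [2.016, 2.264, 0.26]
wrist_force: [-0.4, 0.2, -0.6]
width: 0.997
```

Run:
```python
from h import *
s,R=st()
z=R[:,2];c=np.array([.4529,-.2235,.04])
r=np.array([-.115,.993,0]);print('r in tool',R.T@r)
go(c+.014*z)
```

```text
t 12.1 pos [ 0.4361 -0.2293  0.1337] q [-0.65  -0.079  2.18   0.202  0.937 -0.877] w 85.2 F [-0.4  0.2 -0.6]
[[-0.119, 0.975, 0.187], [0.992, 0.109, 0.062], [0.04, 0.192, -0.98]] tilt 11.3 dir 18.3
r in tool [ 0.9988377  -0.00344096  0.03981727]
delta mm [ 1.000e-01 -1.000e+00  1.094e+02] rows 1.7500071071202468
```

Call:
play_rows(motion=[[0,0,0.05,0,85],[0,0,0.04,0,85],[0,-0.001,0.019,0,85],[0,0,0,0,85],[0,0,0,0,40]], squeeze=30)

```text
time: 12.72
tool_pos: [0.4545, -0.2204, 0.0296]
tcp_rot: [2.011, 2.265, 0.261]
wrist_force: [-0.2, -0.3, 0.2]
width: 0.813
```

Call:
play_rows(motion=[[0,0,0,0,30],[0,0,0,0,30],[0,0,0,0,30],[0,0,0,0,30]], squeeze=30)

```text
time: 13.22
tool_pos: [0.4554, -0.2212, 0.0306]
tcp_rot: [2.009, 2.263, 0.262]
wrist_force: [-1.6, 0.4, 6.9]
width: 0.551
```

Run:
```python
from h import *
s,R=st()
```

```text
t 13.22 pos [ 0.4554 -0.2212  0.0306] q [-0.611  0.092  2.237  0.247  0.703 -0.91 ] w 47.1 F [-1.6  0.4  6.9]
[[-0.122, 0.974, 0.191], [0.992, 0.112, 0.059], [0.036, 0.197, -0.98]] tilt 11.5 dir 17.3
```

Call:
play_rows(motion=[[0,0.008,-0.039,0,30],[0,0.01,-0.049,0,30],[0,0.01,-0.049,0,30],[0,0.01,-0.049,0,30],[0,0.01,-0.049,-0.0263,30]])

```text
time: 13.85
tool_pos: [0.4559, -0.2291, 0.2698]
tcp_rot: [1.806, 2.417, 0.246]
wrist_force: [-0.1, 0.1, -1.8]
width: 0.547
```

Run:
```python
from h import *
snap('side','lift')
s,R=st()
go([.86,.255,.36])
```

```text
t 13.9 pos [ 0.4595 -0.2315  0.2785] q [-0.624 -0.169  1.983  0.172  1.201 -0.971] w 46.7 F [ 1.8 -1.2  3.3]
[[-0.29, 0.936, 0.199], [0.957, 0.285, 0.054], [-0.006, 0.206, -0.979]] tilt 11.9 dir 15.2
delta mm [349.1 530.3  26. ] rows 10.167041611062023
```

View pics/lift.png

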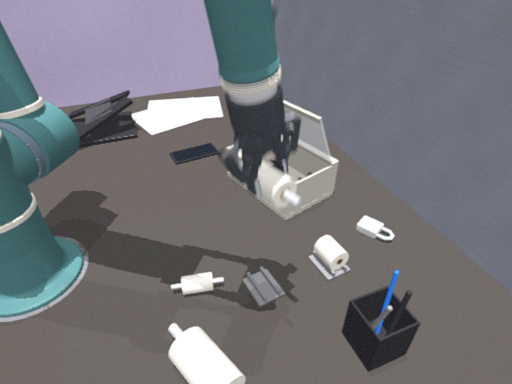

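The roll is held (around (275,180)) and its rest is empty. Next I carry it high over the printer and stretch to lean the tool.

Call:
play_rows(motion=[[0,0.008,-0.04,0,30],[0,0.008,-0.04,0,30],[0.0318,0.0467,0.0096,0,30],[0.0318,0.0467,0.0096,0,30],[0.0318,0.0467,0.0096,0,30]])

```text
time: 14.52
tool_pos: [0.5675, -0.0972, 0.3498]
tcp_rot: [1.812, 2.412, 0.246]
wrist_force: [0.9, -1.0, -1.7]
width: 0.55
```

Call:
play_rows(motion=[[0.0318,0.0467,0.0096,0,30],[0.0318,0.0467,0.0096,0,30],[0.0318,0.0467,0.0096,0,30],[0.0318,0.0467,0.0096,0,30],[0.0318,0.0467,0.0096,0,30]])

```text
time: 15.15
tool_pos: [0.7519, 0.1227, 0.3491]
tcp_rot: [1.811, 2.414, 0.245]
wrist_force: [0.6, -1.2, -2.7]
width: 0.55
```

Call:
play_rows(motion=[[0.0318,0.0467,0.0096,0,30],[0.0318,0.0467,0.0096,0,30],[0.0318,0.0467,0.0096,0,30],[0,0.05,0,0,30],[0,0.05,0,0,30]])

```text
time: 15.78
tool_pos: [0.9566, 0.2817, 0.3687]
tcp_rot: [1.81, 2.415, 0.244]
wrist_force: [2.3, 0.4, -0.4]
width: 0.55
```

Run:
```python
from h import *
s,R=st()
```

```text
t 15.78 pos [0.9566 0.2817 0.3687] q [ 0.258  0.815  0.564  0.011  1.565 -0.026] w 47.0 F [ 2.3  0.4 -0.4]
[[-0.281, 0.941, 0.187], [0.96, 0.274, 0.06], [0.006, 0.196, -0.981]] tilt 11.3 dir 17.9
```

Call:
play_rows(motion=[[0,0.06,0.01,0,30],[0,0.06,0.01,0,30],[0,0.06,0,0,30],[0,0.06,0,0,30],[0,0.06,0,0,30]])

```text
time: 16.4
tool_pos: [1.0644, 0.3117, 0.3451]
tcp_rot: [1.733, 2.307, 0.448]
wrist_force: [0.9, -0.2, -1.4]
width: 0.55
```

Call:
play_rows(motion=[[0,0.06,0,0,30],[0,0.06,0,0,30],[0,0,0,0,30]])

```text
time: 16.77
tool_pos: [1.0898, 0.3189, 0.3576]
tcp_rot: [1.693, 2.254, 0.537]
wrist_force: [-0.5, -1.4, -2.6]
width: 0.548
```

Run:
```python
from h import *
s,R=st()
```

```text
t 16.77 pos [1.0898 0.3189 0.3576] q [ 0.257  1.003  0.313  0.018  1.363 -0.025] w 46.8 F [-0.5 -1.4 -2.6]
[[-0.28, 0.86, 0.427], [0.96, 0.248, 0.13], [0.006, 0.447, -0.895]] tilt 26.5 dir 17.0
```

Call:
play_rows(motion=[[0,0.06,0,0,30],[0,0.04,0,0,30],[0,0,0,0,30]])

```text
time: 17.15
tool_pos: [1.1082, 0.3243, 0.3771]
tcp_rot: [1.657, 2.207, 0.612]
wrist_force: [-0.1, 0.3, -1.5]
width: 0.548
```

Run:
```python
from h import *
s,R=st()
z=R[:,2];c=np.array([.6513,.0622,.075]);print('up in tool',R[2].round(3),'px in tool',(R.T@[.958,.2877,0]).round(3))
W=c+np.array([0,0,.02])+.014*z-.16*z;print(W);go(W+[0,0,.12]);go(W)
```

```text
t 17.15 pos [1.1082 0.3243 0.3771] q [ 0.257  0.996  0.312  0.02   1.298 -0.025] w 46.8 F [-0.1  0.3 -1.5]
[[-0.28, 0.826, 0.489], [0.96, 0.238, 0.148], [0.006, 0.511, -0.86]] tilt 30.7 dir 16.9
up in tool [ 0.006  0.511 -0.86 ] px in tool [0.007 0.86  0.511]
[0.57993527 0.04056383 0.22051873]
delta mm [-124.4 -522.7 -268.8] rows 9.612446020779565
delta mm [-125.1 -584.  -165.6] rows 9.916431103151272
```

Call:
play_rows(motion=[[-0.0113,-0.0475,-0.0244,0,30],[-0.0113,-0.0475,-0.0244,0,30],[-0.0113,-0.0475,-0.0244,0,30],[-0.0113,-0.0475,-0.0244,0,30],[-0.0113,-0.0475,-0.0244,0,30]])

```text
time: 17.77
tool_pos: [0.8821, 0.202, 0.3627]
tcp_rot: [1.657, 2.208, 0.611]
wrist_force: [0.3, 0.1, -2.3]
width: 0.551
```

Call:
play_rows(motion=[[-0.0113,-0.0475,-0.0244,0,30],[-0.0113,-0.0475,-0.0244,0,30],[-0.0113,-0.0475,-0.0244,0,30],[-0.0113,-0.0475,-0.0244,0,30],[-0.0113,-0.0475,-0.0244,0,30]])

```text
time: 18.4
tool_pos: [0.6423, 0.0733, 0.346]
tcp_rot: [1.656, 2.208, 0.611]
wrist_force: [0.2, -1.2, -1.2]
width: 0.548
```

Call:
play_rows(motion=[[-0.0113,-0.0475,-0.0244,0,30],[0,-0.02,0.0344,0,30],[0,-0.02,0.0344,0,30],[0,-0.0213,0.0344,0,30],[0,0,0,0,30]])

```text
time: 19.02
tool_pos: [0.5925, 0.0492, 0.2174]
tcp_rot: [1.663, 2.215, 0.606]
wrist_force: [0.9, -0.6, -2.3]
width: 0.547
```

Run:
```python
from h import *
s,R=st()
a=snap('side','pre');b=snap('top','pret')
m=np.zeros((560,800,3),np.uint8)
m[:560,:400]=cv2.resize(a[60:228,210:330],(400,560),interpolation=cv2.INTER_CUBIC);m[:420,400:]=cv2.resize(b[75:201,160:280],(400,420),interpolation=cv2.INTER_CUBIC)
cv2.imwrite('pics/pre2.png',m)
z=R[:,2];c=np.array([.6513,.0622,.075])
roll=s['tool_pos']-.014*z;c_,s_=np.cos(.2918),np.sin(.2918)
d=roll-c;print('roll rel cradle printer axes',(c_*d[0]+s_*d[1])*1e3,(-s_*d[0]+c_*d[1])*1e3,d[2]*1e3)
print('roll axis',R@[.9988,0,.04])
go(c+[0,0,.02]+.014*z)
```

```text
t 19.02 pos [0.5925 0.0492 0.2174] q [-0.065 -0.175  2.177  0.297  0.663 -0.538] w 46.7 F [ 0.9 -0.6 -2.3]
[[-0.281, 0.831, 0.481], [0.96, 0.239, 0.149], [0.009, 0.503, -0.864]] tilt 30.2 dir 17.2
roll rel cradle printer axes -67.08534251888737 4.392597438794348 154.52402245652019
roll axis [-0.26169901  0.96439938 -0.02547358]
delta mm [ -3.2 -17.9 153.2] rows 2.4687234146415493
```

View pics/pre2.png

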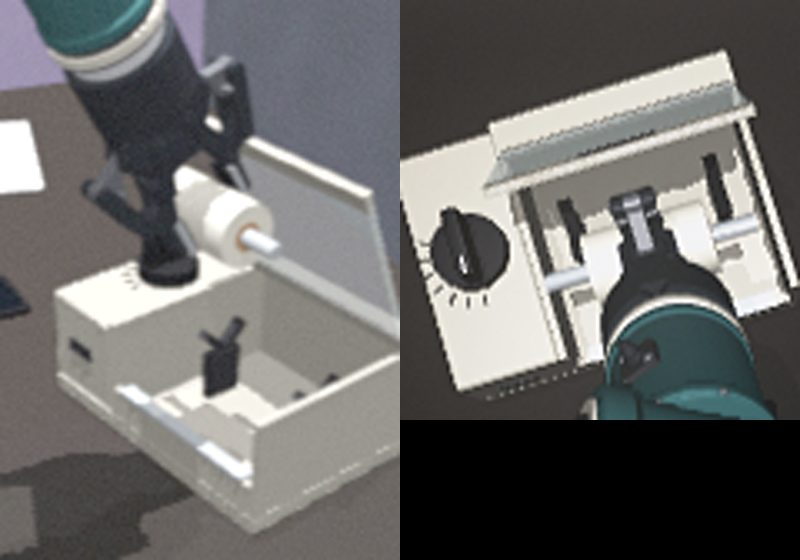

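The roll is hanging level in front of the lid (spindle tips at top-view (203.5,160.5) and (267,143)), and the lid is still open. I'll check the tips against the expected roll pose.

Run:
```python
from h import *
s,R=st();z=R[:,2];roll=s['tool_pos']-.014*z;ax=R@[.9988,0,.04]
A=onz('top',203.7,160.3,roll[2]-.07*.025);B=onz('top',267.2,142.8,roll[2]+.07*.025)
print(A,B,np.linalg.norm(A-B),(A+B)/2,np.degrees(np.arctan2(-(A-B)[0],(A-B)[1])),'expect',roll,np.degrees(np.arctan2(-ax[0],ax[1])))
```

```text
t 19.12 pos [0.5968 0.0489 0.2237] q [-0.065 -0.177  2.17   0.297  0.661 -0.538] w 46.7 F [-0.2 -0.8 -1.7]
[[-0.281, 0.825, 0.49], [0.96, 0.238, 0.148], [0.006, 0.512, -0.859]] tilt 30.8 dir 16.8
[0.56788995 0.11374747 0.23397053] [ 0.60245609 -0.02078031  0.23747053] 0.13894168408307608 [0.58517302 0.04648358 0.23572053] 14.41009746497047 expect [0.58995054 0.04682039 0.23572053] 15.132577102799686
```

Call:
play_rows(motion=[[-0.001,-0.005,0.045,0,30],[-0.001,-0.005,0.045,0,30],[-0.001,-0.004,0.04,0,30],[-0.001,-0.002,0.024,0,30],[0,0,0,0,30]])

```text
time: 19.75
tool_pos: [0.661, 0.0644, 0.0824]
tcp_rot: [1.657, 2.208, 0.613]
wrist_force: [-0.9, 0.3, -1.6]
width: 0.548
```

Run:
```python
from h import *
s,R=st();z=R[:,2];c=np.array([.6513,.0622,.075]);roll=s['tool_pos']-.014*z;c_,s_=np.cos(.2918),np.sin(.2918)
d=roll-c;print('roll rel cradle',(c_*d[0]+s_*d[1])*1e3,(-s_*d[0]+c_*d[1])*1e3,d[2]*1e3,s['torque'].round(2))
```

```text
t 19.75 pos [0.661  0.0644 0.0824] q [-0.025  0.135  2.164  0.468  0.365 -0.707] w 46.8 F [-0.9  0.3 -1.6]
[[-0.281, 0.826, 0.489], [0.96, 0.239, 0.149], [0.006, 0.511, -0.859]] tilt 30.8 dir 16.9
roll rel cradle 2.7388716857611626 -0.710788871463985 19.472261330189298 [-0.1   0.4   0.03]
```

Down slowly, 4 mm per row, watching the force.

Call:
play_rows(motion=[[0,-0.002,0.0034,0,30],[0,-0.002,0.0034,0,30],[0,-0.002,0.0034,0,30],[0,0,0,0,30]])

```text
time: 20.25
tool_pos: [0.6592, 0.0642, 0.0699]
tcp_rot: [1.657, 2.208, 0.612]
wrist_force: [-0.2, -0.3, -2.1]
width: 0.543
```

Call:
play_rows(motion=[[0,-0.001,0.0017,0,30],[0,-0.001,0.0017,0,30],[0,0,0,0,30]])

```text
time: 20.62
tool_pos: [0.6602, 0.0642, 0.0677]
tcp_rot: [1.656, 2.206, 0.614]
wrist_force: [-8.6, -1.4, 10.6]
width: 0.546
```

Run:
```python
from h import *
s,R=st();z=R[:,2];c=np.array([.6513,.0622,.075]);roll=s['tool_pos']-.014*z;c_,s_=np.cos(.2918),np.sin(.2918)
d=roll-c;print('roll rel cradle',(c_*d[0]+s_*d[1])*1e3,(-s_*d[0]+c_*d[1])*1e3,d[2]*1e3,s['torque'].round(2))
```

```text
t 20.62 pos [0.6602 0.0642 0.0677] q [-0.025  0.157  2.175  0.512  0.335 -0.754] w 46.7 F [-8.6 -1.4 10.6]
[[-0.281, 0.825, 0.49], [0.96, 0.238, 0.149], [0.006, 0.513, -0.859]] tilt 30.8 dir 16.9
roll rel cradle 1.919801636648064 -0.6401954733234523 4.753720382985257 [0.13 0.66 0.19]
```

Call:
play_rows(motion=[[0,-0.0017,-0.001,0,30],[0,-0.0017,-0.001,0,30],[0,0,0,0,30]])

```text
time: 21.0
tool_pos: [0.6575, 0.0631, 0.0674]
tcp_rot: [1.656, 2.204, 0.614]
wrist_force: [4.5, 3.4, 1.5]
width: 0.547
```

Call:
play_rows(motion=[[0,-0.001,0.0017,0,30],[0,0,0,0,30]])

```text
time: 21.25
tool_pos: [0.6584, 0.0632, 0.0664]
tcp_rot: [1.654, 2.204, 0.615]
wrist_force: [5.1, 3.6, 4.6]
width: 0.547
```

Call:
play_rows(motion=[[0,-0.001,0.0017,0,30],[0,0,0,0,30]])

```text
time: 21.5
tool_pos: [0.6588, 0.0632, 0.0659]
tcp_rot: [1.651, 2.204, 0.616]
wrist_force: [-2.8, 1.3, 15.4]
width: 0.548
```

Run:
```python
from h import *
s,R=st();print(s['torque'].round(2),'in printer axes',(Ro.from_euler('z',-.2918).as_matrix()@s['torque']).round(2), 'r axis nominal',(R@[.9988,0,.04]).round(3))
a=snap('side','seat');b=snap('top','seatt')
m=np.zeros((520,800,3),np.uint8)
m[:,:400]=cv2.resize(a[100:230,225:325],(400,520),interpolation=cv2.INTER_CUBIC);m[:400,400:]=cv2.resize(b[95:175,195:275],(400,400),interpolation=cv2.INTER_CUBIC)
cv2.imwrite('pics/seat2.png',m)
```

```text
t 21.5 pos [0.6588 0.0632 0.0659] q [-0.027  0.156  2.181  0.529  0.326 -0.774] w 46.8 F [-2.8  1.3 15.4]
[[-0.282, 0.822, 0.494], [0.959, 0.24, 0.148], [0.003, 0.516, -0.856]] tilt 31.1 dir 16.7
[ 0.65 -0.53  0.46] in printer axes [ 0.47 -0.7   0.46] r axis nominal [-0.262  0.964 -0.031]
```

View pics/seat2.png

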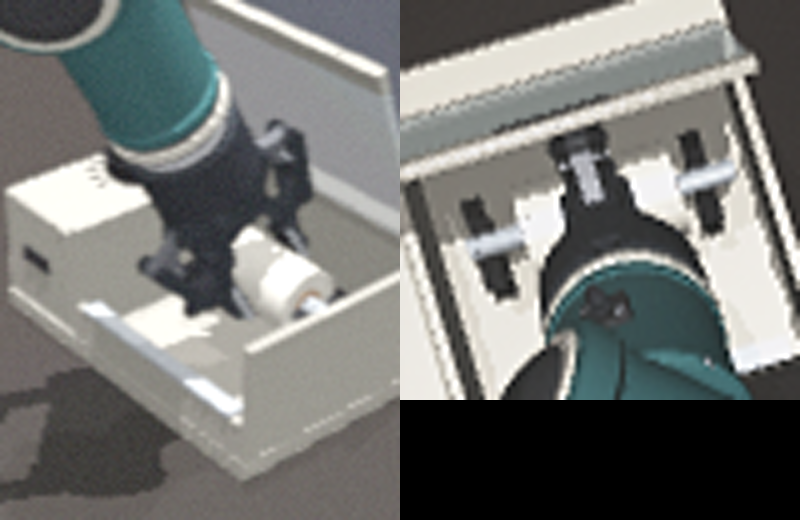

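Top view: the spindle lies across both uprights, crossing at (490,243) and (705,178) in the crop. The moment suggests the +y end carries more load, so I'll ease the grip and press slightly to level the other end.

Call:
play_rows(motion=[[0,-0.0007,0.001,0,30],[0,-0.0007,0.001,0,30],[0,0,0,0,30],[0,0,0,0,30]], squeeze=20)

```text
time: 22.1
tool_pos: [0.659, 0.0632, 0.0657]
tcp_rot: [1.65, 2.202, 0.618]
wrist_force: [-16.6, -1.3, 31.4]
width: 0.547
```

Run:
```python
from h import *
s,R=st();print('in printer axes',(Ro.from_euler('z',-.2918).as_matrix()@s['torque']).round(2))
```

```text
t 22.1 pos [0.659  0.0632 0.0657] q [-0.028  0.156  2.183  0.537  0.324 -0.782] w 46.7 F [-16.6  -1.3  31.4]
[[-0.282, 0.821, 0.496], [0.959, 0.239, 0.149], [0.004, 0.518, -0.855]] tilt 31.2 dir 16.7
in printer axes [ 0.67 -0.15  0.37]
```

31 N with no further travel means both ends are seated. I'll relieve the push, then let go.

Call:
play_rows(motion=[[0,0.0003,-0.0025,0,30],[0,0,0,0,30],[0,0,0,0,52],[0,0,0,0,58],[0,0,0,0,62]])

```text
time: 22.72
tool_pos: [0.6536, 0.0627, 0.0608]
tcp_rot: [1.658, 2.209, 0.61]
wrist_force: [1.4, 1.1, 0.7]
width: 0.728
```

Call:
play_rows(motion=[[0,0,0,0,62],[0,0,-0.02,0,62],[0,0,-0.04,0,62],[0,0,-0.05,0,62],[0,0,-0.05,0,62]])

```text
time: 23.35
tool_pos: [0.574, 0.0389, 0.1984]
tcp_rot: [1.659, 2.211, 0.608]
wrist_force: [0.3, 0.5, -0.6]
width: 0.725
```

Run:
```python
from h import *
s,R=st()
a=snap('side','rel');b=snap('top','relt')
m=np.zeros((520,800,3),np.uint8)
m[:,:400]=cv2.resize(a[80:210,225:325],(400,520),interpolation=cv2.INTER_CUBIC);m[:400,400:]=cv2.resize(b[95:175,195:275],(400,400),interpolation=cv2.INTER_CUBIC)
cv2.imwrite('pics/rel2.png',m)
```

```text
t 23.35 pos [0.574  0.0389 0.1984] q [-0.093 -0.197  2.234  0.332  0.632 -0.598] w 61.9 F [ 0.3  0.5 -0.6]
[[-0.281, 0.828, 0.485], [0.96, 0.239, 0.148], [0.007, 0.507, -0.862]] tilt 30.5 dir 17.0
```

View pics/rel2.png

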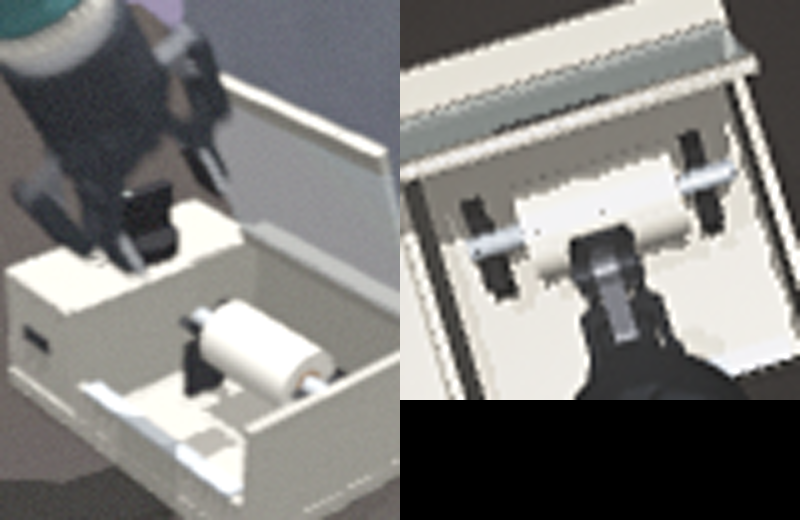

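Both ends sit in the notches, with the roll level and the gripper clear of it. Next is the lid: close the fingers, go over the edge, come down behind it and sweep forward.

```bash
cat >> h.py <<'E'
PP=[.6513,.0622,.2918]
def path(pts,turn=0):
    s=read_state();R=Ro.from_rotvec(s['tcp_rot']).as_matrix()@Ro.from_rotvec([0,0,turn*2*np.pi]).as_matrix()
    p=s['tool_pos']
    for q in pts:
        w=T(PP,q);d=R.T@(w-p);print(q,'mm',(d*1000).round(1),'rows',(np.linalg.norm(d)/.06).round(2));p=w
def inp():
    s=read_state();d=Ro.from_euler('z',-PP[2]).as_matrix()@(s['tool_pos']-[PP[0],PP[1],0]);print('printer frame mm',(d*1000).round(1))
E
python3 - <<'E'
from h import *
s,R=st();inp()
pts=[(-60,0,330),(95,0,330),(50,0,240)]
for a in np.arange(1.1,-.01,-.1):
    rho=125;off=6+14*(a/1.1)
    pts.append(tuple(np.array([60-rho*np.cos(a)+off*np.sin(a),0,106+rho*np.sin(a)+off*np.cos(a)]).round(1)))
path(pts)
E
```

```text
t 23.45 pos [0.577  0.0383 0.2045] q [-0.093 -0.203  2.23   0.333  0.631 -0.598] w 62.3 F [ 0.1 -0.   1.6]
[[-0.28, 0.822, 0.495], [0.96, 0.239, 0.147], [0.003, 0.516, -0.856]] tilt 31.1 dir 16.6
printer frame mm [-78.   -1.6 204.5]
(-60, 0, 330) mm [  2.1  80.2 -98.1] rows 2.11
(95, 0, 330) mm [  1.2 132.7  80. ] rows 2.58
(50, 0, 240) mm [ -0.6 -85.   53.8] rows 1.68
(np.float64(21.1), np.float64(0.0), np.float64(226.5)) mm [ -0.3 -31.7  -3.4] rows 0.53
(np.float64(8.2), np.float64(0.0), np.float64(221.3)) mm [ -0.1 -13.7  -2.2] rows 0.23
(np.float64(-4.0), np.float64(0.0), np.float64(214.8)) mm [ -0.1 -13.8  -0.7] rows 0.23
(np.float64(-15.5), np.float64(0.0), np.float64(206.9)) mm [ -0.1 -13.9   0.8] rows 0.23
(np.float64(-26.0), np.float64(0.0), np.float64(197.9)) mm [ -0.1 -13.6   2.3] rows 0.23
(np.float64(-35.5), np.float64(0.0), np.float64(187.8)) mm [ -0.1 -13.4   3.7] rows 0.23
(np.float64(-43.8), np.float64(0.0), np.float64(176.8)) mm [ -0.1 -12.8   5.1] rows 0.23
(np.float64(-50.8), np.float64(0.0), np.float64(164.9)) mm [ -0.1 -12.1   6.6] rows 0.23
(np.float64(-56.5), np.float64(0.0), np.float64(152.3)) mm [ -0.1 -11.4   7.8] rows 0.23
(np.float64(-60.8), np.float64(0.0), np.float64(139.2)) mm [ -0.1 -10.4   9. ] rows 0.23
(np.float64(-63.6), np.float64(0.0), np.float64(125.7)) mm [-0.1 -9.4 10.1] rows 0.23
(np.float64(-65.0), np.float64(0.0), np.float64(112.0)) mm [-0.1 -8.3 11. ] rows 0.23
```

Call:
play_rows(motion=[[0,0.02,-0.0245,0,0],[0.001,0.02,-0.0245,0,0],[0.001,0.02,-0.0245,0,0],[0,0.02,-0.0245,0,0],[0,0,0,0,0]])

```text
time: 24.08
tool_pos: [0.5952, 0.0455, 0.3264]
tcp_rot: [1.655, 2.206, 0.613]
wrist_force: [0.4, -1.2, 1.2]
width: -0.002
```

Call:
play_rows(motion=[[0,0.044,0.0267,0,0],[0,0.044,0.0267,0,0],[0,0.044,0.0267,0,0],[0,-0.0425,0.027,0,0],[0,-0.0425,0.027,0,0]])

```text
time: 24.7
tool_pos: [0.6971, 0.0768, 0.2282]
tcp_rot: [1.659, 2.212, 0.608]
wrist_force: [0.6, 0.1, 2.6]
width: 0.001
```

Call:
play_rows(motion=[[0,-0.016,-0.002,0,0],[0,-0.016,-0.001,0,0],[0,-0.014,-0.002,0,0],[0,-0.014,-0.001,0,0],[0,-0.014,0.001,0,0]])

```text
time: 25.32
tool_pos: [0.635, 0.0579, 0.2011]
tcp_rot: [1.655, 2.205, 0.614]
wrist_force: [0.5, -0.9, 1.1]
width: 0.001
```

Run:
```python
from h import *
st();inp()
```

```text
t 25.32 pos [0.635  0.0579 0.2011] q [-0.04  -0.074  2.125  0.303  0.598 -0.531] w 0.1 F [ 0.5 -0.9  1.1]
[[-0.281, 0.824, 0.491], [0.96, 0.239, 0.148], [0.005, 0.513, -0.858]] tilt 30.9 dir 16.8
printer frame mm [-16.8   0.6 201.1]
```

Call:
play_rows(motion=[[0,-0.013,0.001,0,0],[0,-0.013,0.002,0,0],[0,-0.0125,0.004,0,0],[0,-0.012,0.0055,0,0],[0,-0.0115,0.007,0,0]])

```text
time: 25.95
tool_pos: [0.5927, 0.0462, 0.1505]
tcp_rot: [1.657, 2.208, 0.612]
wrist_force: [0.5, 0.8, 0.6]
width: 0.001
```

Run:
```python
from h import *
st();inp()
a=snap('side','lid1')
cv2.imwrite('pics/lid1c.png',cv2.resize(a[60:220,200:360],(640,640),interpolation=cv2.INTER_CUBIC)[:600])
```

```text
t 25.95 pos [0.5927 0.0462 0.1505] q [-0.072 -0.099  2.25   0.381  0.515 -0.642] w 0.1 F [0.5 0.8 0.6]
[[-0.281, 0.826, 0.489], [0.96, 0.239, 0.148], [0.006, 0.511, -0.86]] tilt 30.7 dir 16.9
printer frame mm [-60.8   1.5 150.5]
```

View pics/lid1c.png

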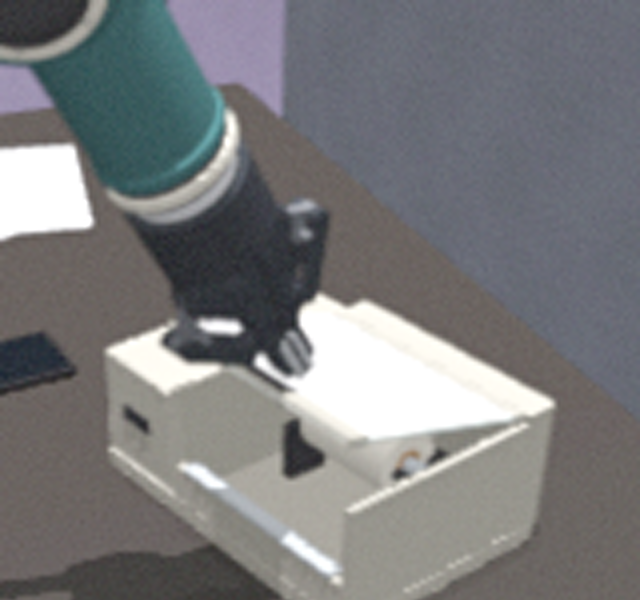

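Call:
play_rows(motion=[[0,-0.007,0.007,0,0],[0,-0.006,0.008,0,0],[0,-0.006,0.008,0,0],[0,-0.003,0.004,0,0],[0,0,0,0,0]])

```text
time: 26.62
tool_pos: [0.5878, 0.0451, 0.1162]
tcp_rot: [1.658, 2.208, 0.611]
wrist_force: [-0.1, -0.0, 0.2]
width: -0.002
```

Run:
```python
from h import *
st();inp()
```

```text
t 26.62 pos [0.5878 0.0451 0.1162] q [-0.075 -0.057  2.287  0.443  0.445 -0.715] w -0.2 F [-0.1 -0.   0.2]
[[-0.281, 0.827, 0.488], [0.96, 0.238, 0.149], [0.006, 0.51, -0.86]] tilt 30.7 dir 16.9
printer frame mm [-65.7   1.9 116.2]
```

Call:
play_rows(motion=[[0,-0.001,0.0017,0,0],[0,-0.001,0.0017,0,0],[0,0,0,0,0]])

```text
time: 27.0
tool_pos: [0.5893, 0.0451, 0.1149]
tcp_rot: [1.655, 2.206, 0.614]
wrist_force: [-4.7, -0.7, 7.6]
width: 0.001
```

Call:
play_rows(motion=[[0,-0.001,0.0017,0,0],[0,0,0,0,0]])

```text
time: 27.25
tool_pos: [0.5904, 0.0452, 0.1147]
tcp_rot: [1.653, 2.204, 0.616]
wrist_force: [-7.6, 0.9, 14.1]
width: -0.0
```

Call:
play_rows(motion=[[0,-0.0005,0.0009,0,0],[0,0,0,0,0]])

```text
time: 27.5
tool_pos: [0.5906, 0.0452, 0.1144]
tcp_rot: [1.653, 2.204, 0.616]
wrist_force: [-14.1, -1.6, 20.9]
width: 0.001
```

The lid is pressed shut: 21 N with no further travel. Retreat, then straighten the tool at the inner reach limit, low in front of the printer.

Run:
```python
from h import *
s,R=st()
p=s['tool_pos']
for w in([.5906,.0452,.20],[.45,.137,.20],[.45,.137,.07]):
    w=np.array(w);print((R.T@(w-p)*1000).round(1));p=w
print('inward',(R.T@-np.array([.957,.29,0])).round(3))
```

```text
t 27.5 pos [0.5906 0.0452 0.1144] q [-0.075 -0.051  2.288  0.458  0.433 -0.731] w 0.0 F [-14.1  -1.6  20.9]
[[-0.281, 0.823, 0.494], [0.96, 0.239, 0.149], [0.004, 0.516, -0.857]] tilt 31.1 dir 16.8
[  0.4  44.2 -73.3]
[127.6 -93.7 -55.8]
[ -0.6 -67.1 111.4]
inward [-0.009 -0.857 -0.516]
```

Call:
play_rows(motion=[[0,0.022,-0.037,0,0],[0,0.022,-0.037,0,0],[0.043,-0.031,-0.0186,0,0],[0.043,-0.031,-0.0186,0,0],[0.042,-0.031,-0.0186,0,0]])

```text
time: 28.12
tool_pos: [0.4472, 0.1373, 0.1977]
tcp_rot: [1.659, 2.205, 0.613]
wrist_force: [-0.4, 1.2, 0.3]
width: 0.004
```

Call:
play_rows(motion=[[0,-0.022,0.037,0,0],[0,-0.022,0.037,0,0],[0,-0.022,0.037,0,0],[0,-0.034,-0.021,0,0],[0,-0.034,-0.021,0,0]])

```text
time: 28.75
tool_pos: [0.4132, 0.1286, 0.092]
tcp_rot: [1.682, 2.24, 0.559]
wrist_force: [-0.1, 0.2, 0.6]
width: 0.0
```

Run:
```python
from h import *
s,R=st()
print('inward',(R.T@-np.array([.957,.29,0])).round(3))
```

```text
t 28.75 pos [0.4132 0.1286 0.092 ] q [ 0.214 -0.387  2.57   0.082  0.476 -0.133] w 0.0 F [-0.1  0.2  0.6]
[[-0.28, 0.85, 0.446], [0.96, 0.246, 0.135], [0.005, 0.466, -0.885]] tilt 27.8 dir 16.9
inward [-0.01  -0.884 -0.466]
```

Call:
play_rows(motion=[[0,-0.042,-0.004,0,0],[0,-0.042,-0.004,0,0],[0,-0.042,-0.004,0,0],[0,0,0,0,0]])

```text
time: 29.25
tool_pos: [0.378, 0.1211, 0.0973]
tcp_rot: [1.719, 2.29, 0.472]
wrist_force: [-0.1, 1.3, -0.9]
width: 0.0
```

Run:
```python
from h import *
s,R=st()
```

```text
t 29.25 pos [0.378  0.1211 0.0973] q [ 0.225 -0.453  2.57   0.044  0.622 -0.089] w 0.0 F [-0.1  1.3 -0.9]
[[-0.28, 0.883, 0.377], [0.96, 0.256, 0.112], [0.003, 0.393, -0.919]] tilt 23.2 dir 16.6
```

Call:
play_rows(motion=[[0,-0.058,0.004,0,0],[0,-0.058,0.004,0,0],[0,-0.058,0.004,0,0],[0,-0.058,0.004,0,0],[0,-0.058,0.004,0,0]])

```text
time: 29.88
tool_pos: [0.2832, 0.108, 0.1164]
tcp_rot: [1.802, 2.394, 0.247]
wrist_force: [0.2, -0.6, 0.1]
width: 0.001
```

Run:
```python
from h import *
s,R=st()
```

```text
t 29.88 pos [0.2832 0.108  0.1164] q [ 0.296 -0.614  2.57  -0.015  0.974  0.023] w 0.1 F [ 0.2 -0.6  0.1]
[[-0.276, 0.939, 0.205], [0.961, 0.271, 0.05], [-0.009, 0.211, -0.978]] tilt 12.2 dir 13.6
```

Call:
play_rows(motion=[[0,-0.056,0.014,0,0],[0,-0.056,0.014,0,0],[0,-0.056,0.014,0,0],[0,-0.056,0.014,0,0],[0,0,0,0,0]])

```text
time: 30.5
tool_pos: [0.1804, 0.1059, 0.1567]
tcp_rot: [1.838, 2.442, 0.093]
wrist_force: [0.4, -0.4, 1.0]
width: -0.002
```

Run:
```python
from h import *
s,R=st()
```

```text
t 30.5 pos [0.1804 0.1059 0.1567] q [ 0.495 -0.839  2.569 -0.052  1.321  0.225] w -0.1 F [ 0.4 -0.4  1. ]
[[-0.275, 0.956, 0.103], [0.961, 0.277, -0.002], [-0.03, 0.099, -0.995]] tilt 5.9 dir -0.9
```

Call:
play_rows(motion=[[-0.007,0.05,-0.0136,0,40],[-0.007,0.05,-0.0136,0,40],[-0.007,0.05,-0.0136,0,40],[-0.007,0.05,-0.0136,0,40],[-0.007,0.05,-0.0136,0,40]])

```text
time: 31.12
tool_pos: [0.4248, 0.14, 0.2474]
tcp_rot: [1.843, 2.441, 0.087]
wrist_force: [-0.1, 0.7, 1.5]
width: 0.465
```

Call:
play_rows(motion=[[0,0,0,-0.028,40],[0,0,0,-0.028,40],[0,0,0,-0.028,40],[0,0,0,-0.028,40],[0,0,0,-0.028,40]])

```text
time: 31.75
tool_pos: [0.4231, 0.1399, 0.2469]
tcp_rot: [0.616, 2.98, 0.024]
wrist_force: [0.4, -0.4, 0.7]
width: 0.466
```

Call:
play_rows(motion=[[0,0,0,-0.028,40],[0,0,0,-0.028,40],[0,0,0,-0.028,40],[0,0,0,-0.026,40],[0,0,0,0,40]])

```text
time: 32.38
tool_pos: [0.4228, 0.1399, 0.2471]
tcp_rot: [-0.418, 3.015, -0.027]
wrist_force: [0.2, 0.4, 0.6]
width: 0.468
```

Run:
```python
from h import *
s,R=st()
a=snap('top','dial0');b=snap('side','dial0s')
m=np.zeros((560,800,3),np.uint8)
m[:560,:400]=cv2.resize(a[100:212,150:230],(400,560),interpolation=cv2.INTER_CUBIC);m[:480,400:]=cv2.resize(b[95:215,220:320],(400,480),interpolation=cv2.INTER_CUBIC)
cv2.imwrite('pics/dial0c.png',m)
n=R[:,1];print('jaw yaw rel printer y',np.degrees(np.arctan2(n[1],n[0]))-90-16.72)
D=T(PP,(0,131,136));z=R[:,2];go(D+.014*z+[0,0,.09]);print(D)
```

```text
t 32.38 pos [0.4228 0.1399 0.2471] q [ 0.289 -0.262  2.104 -0.035  1.205 -1.547] w 40.0 F [0.2 0.4 0.6]
[[-0.958, -0.271, 0.099], [-0.272, 0.962, -0.004], [-0.094, -0.031, -0.995]] tilt 5.7 dir -2.5
jaw yaw rel printer y -1.004637100735252
delta mm [-194.    -4.9   54. ] rows 3.2228423528944967
[0.61361437 0.18766232 0.136     ]
```

View pics/dial0c.png

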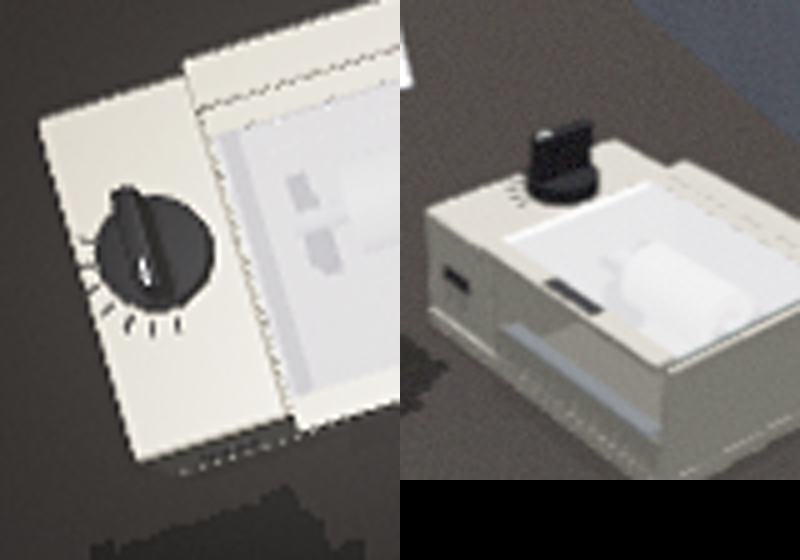

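The lid is flush shut with the roll under it. The dial centre at top-view (181.4,150) matches the predicted (181.6,149.8).

Call:
play_rows(motion=[[-0.0485,-0.0012,0.0135,0.0,40],[-0.0485,-0.0012,0.0135,0,40],[-0.0485,-0.0012,0.0135,0,40],[-0.0485,-0.0012,0.0135,0,40],[0,0,0,0,40]])

```text
time: 33.1
tool_pos: [0.6165, 0.1888, 0.2098]
tcp_rot: [-0.418, 3.017, -0.028]
wrist_force: [-0.5, 0.3, -0.3]
width: 0.469
```

Run:
```python
from h import *
s,R=st()
D=T(PP,(0,131,136));z=R[:,2];go(D+.014*z)
```

```text
t 33.1 pos [0.6165 0.1888 0.2098] q [ 0.275  0.164  1.768 -0.035  1.119 -1.557] w 40.0 F [-0.5  0.3 -0.3]
[[-0.958, -0.27, 0.097], [-0.272, 0.962, -0.005], [-0.092, -0.031, -0.995]] tilt 5.6 dir -3.0
delta mm [ 9.8  2.  87.2] rows 1.4039279327617953
```

Call:
play_rows(motion=[[0.004,0.001,0.035,0,40],[0.004,0.001,0.03,0,40],[0.002,0,0.022,0,40],[0,0,0,0,18],[0,0,0,0,5]], squeeze=25)

```text
time: 33.72
tool_pos: [0.6103, 0.1901, 0.1244]
tcp_rot: [-0.418, 3.019, -0.019]
wrist_force: [-4.3, 10.2, -9.3]
width: 0.134
```

Call:
play_rows(motion=[[0,0,0,0,5],[0,0,0,0,5],[0,0,0,0,5]])

```text
time: 34.1
tool_pos: [0.6103, 0.1901, 0.1244]
tcp_rot: [-0.42, 3.018, -0.02]
wrist_force: [-3.1, 9.1, -8.7]
width: 0.138
```

Run:
```python
from h import *
s,R=st();print(s['torque'].round(2));inp()
```

```text
t 34.1 pos [0.6103 0.1901 0.1244] q [ 0.277  0.227  1.859 -0.032  0.964 -1.553] w 11.8 F [-3.1  9.1 -8.7]
[[-0.958, -0.272, 0.095], [-0.273, 0.962, 0.0], [-0.091, -0.026, -0.995]] tilt 5.5 dir 0.0
[1.84 0.78 0.24]
printer frame mm [ -2.5 134.3 124.4]
```

Call:
play_rows(motion=[[0,0,0,0,20],[0,0,0,0,20],[-0.004,0.0025,-0.001,0,20],[0,0,0,0,5],[0,0,0,0,5]])

```text
time: 34.72
tool_pos: [0.6172, 0.1923, 0.1282]
tcp_rot: [-0.42, 3.011, -0.024]
wrist_force: [-1.5, 4.5, 4.1]
width: 0.139
```

Call:
play_rows(motion=[[0,0,0,0,5],[0,0,0,0,5]])

```text
time: 34.98
tool_pos: [0.6172, 0.1923, 0.1282]
tcp_rot: [-0.421, 3.011, -0.024]
wrist_force: [-1.6, 4.9, 5.4]
width: 0.139
```

Run:
```python
from h import *
s,R=st();print(s['torque'].round(2));inp()
```

```text
t 34.98 pos [0.6172 0.1923 0.1282] q [ 0.28   0.232  1.845 -0.036  0.966 -1.55 ] w 11.8 F [-1.6  4.9  5.4]
[[-0.957, -0.272, 0.102], [-0.274, 0.962, -0.002], [-0.098, -0.03, -0.995]] tilt 5.9 dir -1.0
[1.22 0.18 0.14]
printer frame mm [  4.7 134.4 128.2]
```

Call:
play_rows(motion=[[0,0,0,0.014,5],[0,0,0,0.028,5],[0,0,0,0.028,5],[0,0,0,0.028,5],[0,0,0,0.028,5]])

```text
time: 35.6
tool_pos: [0.6169, 0.1909, 0.1279]
tcp_rot: [0.78, 2.94, 0.033]
wrist_force: [-1.0, 3.3, 5.8]
width: 0.133
```

Run:
```python
from h import *
s,R=st();print(s['torque'].round(2));inp()
n=R[:,1];print('jaw yaw rel printer y',np.degrees(np.arctan2(n[1],n[0]))-90-16.72)
```

```text
t 35.6 pos [0.6169 0.1909 0.1279] q [ 0.279  0.232  1.846 -0.039  0.967 -0.752] w 11.4 F [-1.   3.3  5.8]
[[-0.864, 0.493, 0.102], [0.495, 0.869, -0.005], [-0.091, 0.046, -0.995]] tilt 5.8 dir -2.6
[-0.29  0.38  0.16]
printer frame mm [  4.1 133.1 127.9]
jaw yaw rel printer y -46.311335020936895
```

Call:
play_rows(motion=[[0,0,0,0.021,5],[0,0,0,0.02,5],[0,0,0,0,5],[0,0,0,0,5]])

```text
time: 36.1
tool_pos: [0.6166, 0.1906, 0.1278]
tcp_rot: [1.144, 2.822, 0.05]
wrist_force: [-0.5, 2.6, 6.9]
width: 0.137
```

Run:
```python
from h import *
s,R=st();print(s['torque'].round(2));inp()
n=R[:,1];print('jaw yaw rel printer y',np.degrees(np.arctan2(n[1],n[0]))-90-16.72)
```

```text
t 36.1 pos [0.6166 0.1906 0.1278] q [ 0.279  0.232  1.846 -0.04   0.968 -0.5  ] w 11.7 F [-0.5  2.6  6.9]
[[-0.714, 0.693, 0.101], [0.696, 0.718, -0.005], [-0.076, 0.066, -0.995]] tilt 5.8 dir -3.0
[-0.44  0.47  0.06]
printer frame mm [  3.7 132.9 127.8]
jaw yaw rel printer y -60.71775731180527
```

Turned about 60°. Release, go straight up and away, then check.

Call:
play_rows(motion=[[0,0,0,0,16],[0,0,0,0,24],[0,0,0,0,30],[0.002,-0.002,-0.03,0,30],[0.002,-0.002,-0.045,0,30]])

```text
time: 36.72
tool_pos: [0.6011, 0.1904, 0.1986]
tcp_rot: [1.148, 2.827, 0.046]
wrist_force: [0.4, 0.2, -0.4]
width: 0.353
```

Call:
play_rows(motion=[[0.004,-0.004,-0.055,0,30],[0.02,-0.02,-0.04,0,30],[0.036,-0.036,0,0,30],[0.036,-0.036,0,0,30],[0.036,-0.036,0,0,30]])

```text
time: 37.35
tool_pos: [0.4062, 0.1885, 0.2763]
tcp_rot: [1.147, 2.823, 0.051]
wrist_force: [0.6, 0.5, 1.2]
width: 0.355
```

Run:
```python
from h import *
s,R=st()
a=snap('top','end');b=snap('side','ends')
m=np.zeros((560,800,3),np.uint8)
m[:560,:400]=cv2.resize(a[100:212,150:230],(400,560),interpolation=cv2.INTER_CUBIC);m[:480,400:]=cv2.resize(b[95:215,220:320],(400,480),interpolation=cv2.INTER_CUBIC)
cv2.imwrite('pics/endc.png',m)
```

```text
t 37.35 pos [0.4062 0.1885 0.2763] q [ 0.413 -0.269  2.056 -0.046  1.265 -0.374] w 30.3 F [0.6 0.5 1.2]
[[-0.713, 0.694, 0.099], [0.697, 0.717, -0.004], [-0.074, 0.066, -0.995]] tilt 5.7 dir -2.5
```

View pics/endc.png

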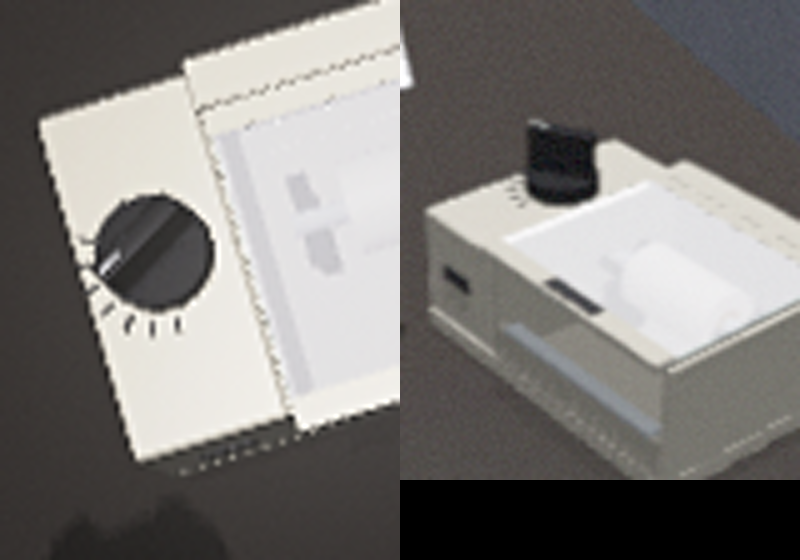

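The bar has clearly turned, with its mark now to the left; a numeric check of the mark position will settle the click count.

Run:
```python
from h import *
def mark(n,f,box):
    im=cv2.imread(f'pics/{f}.png').min(2).astype(float);u0,u1,v0,v1=box
    c=im[v0:v1,u0:u1]
    k=c*(c>95);ys,xs=np.nonzero(k);w=k[ys,xs]-90;return (xs@w/w.sum()+u0,ys@w/w.sum()+v0,len(w))
print(mark('top','dial0',(174,184,148,158)),mark('top','end',(170,184,147,158)))
for k in range(5):
    t=np.radians(20*k); print(k,[proj('top',T(PP,(-r*np.cos(t),131+3+r*np.sin(t),149))).round(1) for r in(15,20)])
```

```text
(np.float64(178.41334894613584), np.float64(153.91100702576114), 8) (np.float64(171.00106269925612), np.float64(153.37725823591924), 11)
0 [array([178.9, 153.6]), array([179.5, 155.6])]
1 [array([176.7, 153.9]), array([176.5, 156. ])]
2 [array([174.5, 153.4]), array([173.7, 155.4])]
3 [array([172.7, 152.2]), array([171.2, 153.8])]
4 [array([171.4, 150.5]), array([169.5, 151.5])]
```

The mark at (171.0,153.4) fits three clicks (predicted (171.2,153.8)). Two clicks would put it at (173.7,155.4) and four at (169.5,151.5). Handing in.

```bash
python3 -c "
from h import *
print(finish_job())"
```

```text
the job is handed in; nothing more can be done
None
```

The job is handed in at about 37 s of the 67 s allowed; the hand-in gives no verdict. The roll is in the notches, the lid is shut and the dial is at three clicks.

- **Tilting the gripper:** The moves offer no tilt command. I got the 30° lean by pushing against the arm's outer reach limit, and mostly took it out again at the inner limit.
- **Roll:** I picked up the middle-sized spindle roll and lowered it into the V-notches. At about 31 N of upward force there was no further travel. I then eased the push, let go, and saw both spindle ends in their notches. The sideways moment was not quite even before release, so the +y end may have touched first.
- **Lid:** I swept it shut and pressed with 21 N without further travel. The pictures show it flush over the roll.
- **Dial:** I gripped the bar and turned it about 60° clockwise with the gripper still leaning about 6°. The pointer mark at (171.0, 153.4) px fits three clicks (predicted 171.2, 153.8). My first rough reading by eye, about 68°, disagreed; it ignored parallax.
- **Bystanders:** The planned path kept clear of the plain roll, phone, padlock and pen cup. I did not check them again in a final picture.

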